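# Clear the printing bench into its trays

## Robot

A 6-joint arm with a two-finger parallel gripper is mounted at the origin on the work surface. World frame = base frame: x ahead of the robot, y to its left, z up, the work surface at z = 0. Lengths are in m, angles in rad, forces in N, time in s.
With the tool pointing down it reaches from about 0.4 to 0.825 m from the base axis. Payload 7 kg.
Tool frame: the origin (TCP) lies on the centre line of the jaws, within the pads' length; the fingertips stand 19 mm ahead of it and the grasp point (between the pads) is the TCP; z points along the fingers, y is the line along which they close (so a half turn about z gives the same grasp; the last joint's range is limited). The gripper opens to 88 mm and grips with 3 to 60 N. Pads are 19 mm wide; open, the fingers measure 130 mm over their backs; the gripper's body (78 mm by 193 mm) begins 47 mm behind the grasp point.
Start: joints at [-0.944, 0.359, 0.012, 0, -1.224, -0.288], TCP at [0.224, -0.637, 0.209] pointing down, gripper open.
Joint ranges: [-3.07, 3.07], [-1.43, 2.12], [-1.02, 1.25], [-3.03, 1.67], [-3.05, -0], [-3.03, 3.03]. Speed limits (rad/s): [2.39, 2.39, 3.01, 3.14, 3.14, 3.14].

## Interface

Orientations are given as [roll, pitch, yaw] about the fixed x, y, z axes, in that order (R = Rz(yaw) Ry(pitch) Rx(roll)).
In Python, from station import arm, imaging, models gives the robot as it stands.
- The arm moves only by the tool play_rows, never from a script. Its arguments are lists of equal length, an entry for each row: "travel": the shift along the tool's x, y, z in units of 25 mm (1.0 is 25 mm), a list of three; "twist": the turn about the tool's z in units of 0.15 rad (1.0 is 0.15 rad). A call has 1 to 8 rows; each row shifts and turns the commanded pose from where the row before left it, along the tool's axes as they then stand; what a row does not reach is not made up. A row lasts 1/8 s, in which the tool goes at most 62.5 mm and 10.7 degrees, less where a joint would pass 70% of its speed; a pose out of reach is approached as far as the arm can. A call with a number of a shift or a turn outside -1 to 1 is refused whole. A call with a gripper value outside its range is refused whole. "fingers" is the opening, from 0 (shut) to 1 (fully open), set as the call begins (left out, the last holds). The fingers move at their own pace and stop on an object; "newtons" is the grip in N (left out, the last holds). Time passes only in rows, so rows that do not move let the fingers close. It gives the time, the measured TCP pose, the force, the opening and the grip force at its end, in the units of the state.
- arm.get_state(): the state, without advancing time (a new reading comes with each control period).
- imaging.grab_frame(name): name is "side" or "top"; returns a dict with "pixels" (480x640x3 uint8, red, green, blue), "fx", "fy", "cx", "cy" (pixels), "R" (3x3) and "t" (3): a world point X has camera coordinates R X + t. Camera axes: x right, y down, z forward; pixel columns grow to the right and rows downward; lengths in m; the calibration is good to about 2 mm. A picture is of the moment at which its call begins. There is no depth.
- arm.job_done(): hands the job in; it is judged then, once.
Trained networks look in the newest picture that a camera, given by its name, has taken for a name from the list of things; names that differ only in an ending like _2 or _b are one class to them, and where a whole thing is asked for, a point or a joint stands for the part that bears it (a point fixed in the world has none). Each returns a list of dicts, best first, with "confidence" (0 to 1); they miss things now and then, are a little off and sometimes report something else, mostly with a low value. They report only what shows in the picture. A call takes as long as a camera call. They do not tell look-alikes from the thing itself.
- models.boxes_of(name, camera): "extent" ([centre column, centre row, width, height] in pixels, round what is visible of it).
- models.silhouettes(name, camera): "pixels" (480x640 bool, what is visible of it) and "extent" ([centre column, centre row, width, height] in pixels, round what is visible of it).
The state is a dict: "t": time; "q": joint angles; "qd": joint speeds; "joint_efforts": joint torques, N m; "eef_pos": TCP position; "ee_rot": TCP orientation; "force": force on the tool from outside, world axes, zero at the start; "moment": the same for the moment, N m; "width": finger opening in m; "gripper_force": force on a finger pad.
Only numpy, scipy, OpenCV 4.12 (cv2) and the standard library are available. Lean on these libraries where they do the work, as an engineer would, in place of code of your own. Each camera call takes 0.05 s, during which the arm holds its last target. There are 200 camera calls.

## Task

The print run is over: put the bench things away where each kind belongs. Both ink tins go side by side in the rectangular metal tray, both clamp knobs in the round steel dish (head down, stud up, as they stand now) and the squeegee in the narrow wooden trough (handle down, blade up, as it stands now), each standing flat on the floor of its tray. Set things down rather than dropping them, and leave the amber glass jar and the tape roll where they are.

Things in the scene. Friction and masses are not known exactly. Their poses are not given: they have to be found in the camera images.
- tin_a: first closed steel ink tin with a plain white paper label, a cylinder 54 mm across and 52 mm tall, about 160 g, standing upright on the bench. Origin: centre of its underside; z up its axis
- tin_b: second closed steel ink tin with a plain white paper label, a cylinder 54 mm across and 52 mm tall, about 160 g, standing upright on the bench. Origin: centre of its underside; z up its axis. Same as the first tin; the two are interchangeable
- knob_a: first clamp knob: six-lobed black plastic head 40 mm across and 16 mm high, lying head-down on the bench, with a steel collar (18 mm across, 16 to 22 mm above the bench) and a bare steel stud (10 mm across, 22 to 48 mm above the bench) pointing straight up; about 60 g. Origin: centre of the head's underside; z up along the stud
- knob_b: second clamp knob: six-lobed black plastic head 40 mm across and 16 mm high, lying head-down on the bench, with a steel collar (18 mm across, 16 to 22 mm above the bench) and a bare steel stud (10 mm across, 22 to 48 mm above the bench) pointing straight up; about 60 g. Origin: centre of the head's underside; z up along the stud. Same as the first knob
- squeegee: small hand squeegee standing on its handle with the blade up: pale wooden handle block 30 mm wide (its x), 120 mm long (its y), 40 mm high, and on top along its whole length a black rubber blade 8 mm thick rising from 40 to 60 mm; about 140 g. Origin: centre of the handle's underside; y along its length, z up to the blade
- tin_tray: rectangular aluminium tray, fixed to the bench, for the ink tins: 100 mm (its x) by 160 mm (its y) outside, walls 5 mm thick, rim 18 mm above the bench, inner floor 5 mm above the bench and 90 by 150 mm. Origin: centre of its underside; two tins fit in a row along y
- dish: round shallow steel dish, fixed to the bench, for the clamp knobs: 132 mm across the rim, rim 16 mm above the bench, walls 4 mm thick, inner floor about 116 mm across and 5 mm above the bench. Origin: centre of its underside
- trough: narrow plywood trough, fixed to the bench, for the squeegee: 66 mm (its x) by 170 mm (its y) outside, walls 5 mm thick, rim 18 mm above the bench, inner floor 5 mm above the bench and 56 by 160 mm. Origin: centre of its underside; the squeegee lies along its y, either way round
- jar: bystander: closed amber glass jar with a black cap, 50 mm across and 55 mm tall, standing loose among the things; leave it alone. Origin: centre of its underside
- tape: bystander: tan tape roll lying flat, a ring 56 mm across, hole 38 mm, 24 mm high, loose among the things; leave it alone. Origin: centre of its underside
There are look-alikes about, which are no part of the job. Leave any yellow look-alike of the knob_a alone. What is shaped like the knob_b but purple is not meant.

How it is judged:
At the end, for the whole second after the job is handed in: Tins on the floor of the tray (centres within 21 by 51 mm of its centre), knobs head-down on the floor of the dish (within 42 mm), squeegee blade up on the floor of the trough (within 28 by 30 mm); undersides 1 to 10 mm above the bench, upright within 0.12 rad, released and at rest (x of tin_a in the frame of tin_tray between -0.021 and 0.021 m and y of tin_a in the frame of tin_tray between -0.051 and 0.051 m and z of tin_a in the frame of tin_tray between 0.001 and 0.01 m and angle between each of tin_a, tin_b, knob_a, knob_b, squeegee's own z axis and vertical below 0.12 rad and linear speed of each of tin_a, tin_b, knob_a, knob_b, squeegee below 0.02 m/s and angular speed of each of tin_a, tin_b, knob_a, knob_b, squeegee below 0.2 rad/s and x of tin_b in the frame of tin_tray between -0.021 and 0.021 m and y of tin_b in the frame of tin_tray between -0.051 and 0.051 m and z of tin_b in the frame of tin_tray between 0.001 and 0.01 m and horizontal distance between each of knob_a, knob_b and dish below 0.042 m and z of knob_a in the frame of dish between 0.001 and 0.01 m and z of knob_b in the frame of dish between 0.001 and 0.01 m and x of squeegee in the frame of trough between -0.028 and 0.028 m and y of squeegee in the frame of trough between -0.03 and 0.03 m and z of squeegee in the frame of trough between 0.001 and 0.01 m); the robot touches nothing.
It fails at once if the amber jar or the tape roll is moved by more than 25 mm, or the jar tipped by more than 0.4 rad (distance of any of jar, tape from where it was at the start of the episode above 0.025 m or angle between jar's own z axis and vertical above 0.4 rad).
It fails at once if a tin, a knob or the squeegee is let go with its underside more than 45 mm above the bench (dropped) ((height (world z) of tin_a above 0.045 m and contact force between tin_a and the fingers below 0.05 N) or (height (world z) of tin_b above 0.045 m and contact force between tin_b and the fingers below 0.05 N) or (height (world z) of knob_a above 0.045 m and contact force between knob_a and the fingers below 0.05 N) or (height (world z) of knob_b above 0.045 m and contact force between knob_b and the fingers below 0.05 N) or (height (world z) of squeegee above 0.045 m and contact force between squeegee and the fingers below 0.05 N)).
It also fails if it takes over 125 s, if anything falls off the work surface, if the arm or the gripper's body presses on something with over 40 N, if the wrist force passes 120 N, or if a joint passes its speed limit or range.

## Working session

There is one attempt and no reset: what is moved stays moved. The work goes in short steps, Python scripts to look and compute and a tool call to move; the robot and the scene stay as the last step left them, time stands still between calls to the robot, and variables do not carry over. Pictures are saved under pics/ and viewed, at most 14 in all, crops included, and the job is handed in when it is done.

Besides the shell and the picture viewer there is one more tool, called after ">>>" as name(argument=value, ...) on one line, values as JSON. play_rows: Moves the arm, as the interface text tells. Shifts and turns lie within -1 to 1; 1 stands for 25 mm of shift or 0.15 rad of turn. Its arguments: {"type":"object","properties":{"travel":{"type":"array","items":{"type":"array","items":{"type":"number"}}},"twist":{"type":"array","items":{"type":"number"}},"fingers":{"type":"number"},"newtons":{"type":"number"}},"required":["travel","twist"]}

```bash
mkdir -p pics
cat > h.py <<'E'
from station import arm, imaging, models
import numpy as np, cv2
def px2w(f,u,v,z):
    R=np.array(f["R"]);t=np.array(f["t"])
    d=R.T@np.array([(u-f["cx"])/f["fx"],(v-f["cy"])/f["fy"],1]);c=-R.T@t
    return c+d*(z-c[2])/d[2]
def save(f,n): cv2.imwrite(n,cv2.cvtColor(np.array(f["pixels"]),cv2.COLOR_RGB2BGR))
E
python3 - <<'E'
from h import *
s=arm.get_state();print(s["t"],s["eef_pos"],s["ee_rot"],s["width"])
for c in("top","side"):
    f=imaging.grab_frame(c);save(f,f"pics/{c}0.png")
    print(c,-np.array(f["R"]).T@f["t"],f["fx"],np.round(f["R"],2).tolist())
    for n,z in [("tin_a",.052),("knob_a",.016),("squeegee",.06),("tin_tray",.018),("dish",.016),("trough",.018),("jar",.055),("tape",.024)]:
        for b in models.boxes_of(n,c):
            e=b["extent"];print(c,n,round(b["confidence"],2),np.round(e,0),np.round(px2w(f,e[0],e[1],z),3)[:2])
E
```

```text
0.0 [ 0.2241328  -0.63614079  0.20761088] [ 3.13990847e+00 -1.77632505e-04 -2.80290661e+00] 0.08752260981893058
top [0.35279279 0.00996268 0.92713138] 516.2224363122706 [[-0.12, -0.99, -0.01], [-0.97, 0.12, -0.21], [0.21, -0.02, -0.98]]
top tin_a 0.66 [317. 260.  31.  35.] [0.516 0.007]
top tin_a 0.57 [449. 244.  37.  36.] [ 0.516 -0.222]
top knob_a 0.89 [370. 251.  22.  19.] [ 0.528 -0.088]
top knob_a 0.84 [151. 281.  22.  18.] [0.522 0.306]
top knob_a 0.8 [386. 293.  24.  24.] [ 0.45  -0.106]
top knob_a 0.64 [202. 274.  22.  22.] [0.523 0.215]
top squeegee 0.87 [138. 331.  79.  36.] [0.431 0.318]
top tin_tray 0.84 [426. 180.  89.  58.] [ 0.647 -0.209]
top dish 0.71 [202. 207.  73.  63.] [0.646 0.206]
top trough 0.93 [311. 194.  92.  42.] [0.647 0.005]
top jar 0.86 [518. 275.  35.  33.] [ 0.45  -0.329]
top tape 0.9 [268. 309.  33.  36.] [0.446 0.104]
side [0.16716886 0.68700715 0.6463373 ] 505.70709494726896 [[-0.87, -0.49, 0.01], [-0.3, 0.51, -0.81], [0.38, -0.71, -0.59]]
side tin_a 0.93 [335. 253.  26.  37.] [0.503 0.03 ]
side tin_a 0.79 [386. 199.  28.  30.] [ 0.496 -0.192]
side knob_a 0.83 [276. 326.  24.  30.] [0.516 0.211]
side knob_a 0.74 [389. 236.  22.  20.] [ 0.452 -0.115]
side knob_a 0.61 [240. 366.  28.  29.] [0.519 0.307]
side knob_a 0.49 [354. 229.  18.  21.] [ 0.526 -0.102]
side squeegee 0.7 [281. 399.  58.  96.] [0.414 0.35 ]
side tin_tray 0.65 [328. 193.  77.  54.] [ 0.641 -0.198]
side dish 0.93 [218. 303.  76.  51.] [0.635 0.216]
side trough 0.76 [277. 241.  83.  55.] [0.644 0.016]
side trough 0.27 [346. 301.  33.  29.] [0.441 0.101]
side jar 0.93 [428. 183.  23.  27.] [ 0.437 -0.297]
side jar 0.35 [328. 192.  78.  48.] [ 0.615 -0.147]
side tape 0.83 [345. 303.  32.  27.] [0.438 0.113]
side tape 0.6 [385. 200.  22.  29.] [ 0.512 -0.228]
```

Run:
```python
import cv2
a=cv2.imread("pics/top0.png");cv2.imwrite("pics/top0c.png",cv2.resize(a[130:400,80:580],(800,432),interpolation=cv2.INTER_CUBIC))
a=cv2.imread("pics/side0.png");cv2.imwrite("pics/side0c.png",cv2.resize(a[130:480,170:520],(600,600),interpolation=cv2.INTER_CUBIC))
```

```text
(no output)
```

View pics/top0c.png

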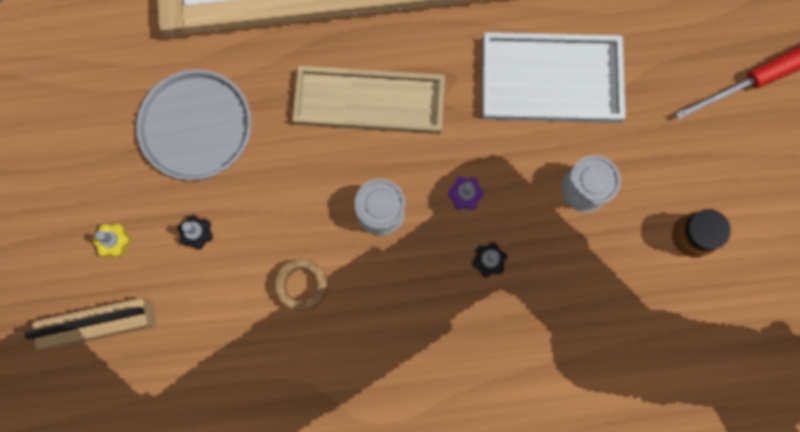

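View pics/side0c.png

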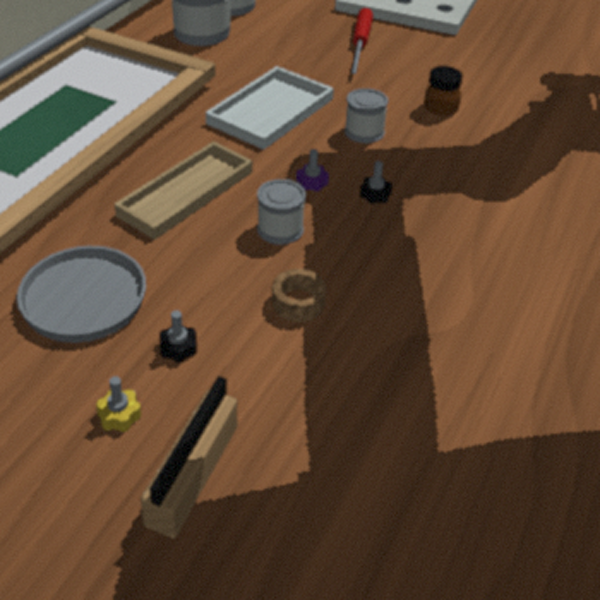

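The black knobs are at top pixels (202,274) and (386,293). The purple one (370,251) and the yellow one (151,281) are decoys. Tins, jar, tape, trays and squeegee match the boxes. Next I'll refine the poses by fitting silhouettes in both views.

```bash
cat >> h.py <<'E'
from scipy.optimize import minimize
def cyl(r,z0,z1,n=24):
    a=np.linspace(0,2*np.pi,n,endpoint=False)
    return np.array([[r*np.cos(t),r*np.sin(t),z] for t in a for z in(z0,z1)])
def box(x,y,z0,z1): return np.array([[i*x/2,j*y/2,z] for i in(-1,1) for j in(-1,1) for z in(z0,z1)])
SH=dict(tin_a=[cyl(.027,0,.052)],knob_a=[cyl(.0193,0,.016),cyl(.009,.016,.022),cyl(.005,.022,.048)],
 squeegee=[box(.03,.12,0,.04),box(.008,.12,.04,.06)],tin_tray=[box(.1,.16,0,.018)],dish=[cyl(.066,0,.016)],trough=[box(.066,.17,0,.018)])
def render(f,n,p,k=4):
    m=np.zeros((480*k,640*k),np.uint8);c,s=np.cos(p[2]),np.sin(p[2])
    R=np.array(f["R"])
    for P in SH[n]:
        W=P@np.array([[c,s,0],[-s,c,0],[0,0,1]])+[p[0],p[1],0]
        C=W@R.T+f["t"];q=C[:,:2]/C[:,2:]*[f["fx"],f["fy"]]+[f["cx"],f["cy"]]
        cv2.fillConvexPoly(m,cv2.convexHull(((q+.5)*k).astype(np.int32)),1)
    return m
def fit(n,p0,obs,yaw=False):
    big=[(f,np.kron(np.array(m,np.uint8),np.ones((4,4),np.uint8))) for f,m in obs]
    def cost(v):
        p=[v[0]/100,v[1]/100,v[2]/10 if yaw else 0];c=0
        for f,m in big:
            r=render(f,n,p);c+=1-(r&m).sum()/max(1,(r|m).sum())
        return c
    d=3 if yaw else 2
    x0=np.array([p0[0]*100,p0[1]*100,p0[2]*10])[:d]
    r=minimize(cost,x0,method="Nelder-Mead",options=dict(initial_simplex=np.vstack([x0]+[x0+e for e in np.eye(d)]),xatol=.01,fatol=1e-4))
    v=r.x;return v[0]/100,v[1]/100,(v[2]/10 if yaw else 0),r.fun/len(obs)
def find(targets):
    F={c:imaging.grab_frame(c) for c in("top","side")};S={}
    for key,n,p0,yaw in targets:
        for c in F: 
            if (n,c) not in S:S[n,c]=models.silhouettes(n,c)
        obs={}
        for c in F:
            f=F[c];C=np.array(f["R"])@[p0[0],p0[1],.02]+f["t"]
            u=[C[0]/C[2]*f["fx"]+f["cx"],C[1]/C[2]*f["fy"]+f["cy"]]
            L=[(np.hypot(d["extent"][0]-u[0],d["extent"][1]-u[1]),i) for i,d in enumerate(S[n,c])]
            if L and min(L)[0]<25: obs[c]=(f,S[n,c][min(L)[1]]["pixels"])
        for c in obs: print(key,c,np.round(fit(n,p0,[obs[c]],yaw),4))
        if obs: print(key,"both",np.round(fit(n,p0,list(obs.values()),yaw),4))
    return F
E
python3 - <<'E'
from h import *
find([("tin1","tin_a",(.516,.007,0),0),("tin2","tin_a",(.516,-.222,0),0),("knob1","knob_a",(.523,.213,0),0),("knob2","knob_a",(.45,-.108,0),0),
("sq","squeegee",(.431,.318,.05),1),("tray","tin_tray",(.647,-.209,0),1),("dish","dish",(.646,.206,0),0),("trough","trough",(.647,.005,0),1)])
E
```

```text
tin1 top [0.5239 0.008  0.     0.0343]
tin1 side [0.5196 0.003  0.     0.0571]
tin1 both [0.5227 0.0075 0.     0.1198]
tin2 top [ 0.5209 -0.2278  0.      0.0471]
tin2 side [ 0.5187 -0.233   0.      0.0344]
tin2 both [ 0.5197 -0.2291  0.      0.1003]
knob1 top [0.5236 0.2185 0.     0.1823]
knob1 side [0.5204 0.2128 0.     0.1839]
knob1 both [0.5217 0.2155 0.     0.2393]
knob2 top [ 0.4526 -0.1056  0.      0.2505]
knob2 side [ 0.4495 -0.112   0.      0.1358]
knob2 both [ 0.4498 -0.109   0.      0.241 ]
sq top [0.4337 0.3305 0.0939 0.0461]
sq side [0.4305 0.3244 0.1041 0.0478]
sq both [0.4333 0.327  0.0885 0.123 ]
tray top [ 0.6557 -0.2105 -0.1451  0.0183]
tray side [ 0.6524 -0.2155 -0.143   0.0322]
tray both [ 0.6546 -0.2129 -0.1465  0.0558]
dish top [0.6499 0.21   0.     0.0389]
dish both [0.6499 0.21   0.     0.0389]
trough top [ 0.6547  0.0061 -0.1903  0.0285]
trough side [ 0.6501 -0.0016 -0.1816  0.0424]
trough both [ 0.653   0.0031 -0.1897  0.0804]
```

>>> play_rows(travel=[[0,0,0],[0,0,0],[0,0,0],[0,0,0],[0,0,0],[0,0,0],[0,0,0],[0,0,0]], twist=[-1,-1,-1,-1,-1,-1,-1,-1], fingers=1, newtons=20)

```text
t: 2.6
eef_pos: [0.2243, -0.6366, 0.2086]
ee_rot: [3.142, -0.0, -1.598]
force: [0.3, -0.3, 0.6]
width: 0.0876
gripper_force: 0.0
```

>>> play_rows(travel=[[0,0,0],[0,0,0]], twist=[-0.21,0])

```text
t: 2.85
eef_pos: [0.2243, -0.6366, 0.2086]
ee_rot: [-3.142, 0.0, -1.574]
force: [-0.3, -0.2, -0.3]
width: 0.0878
gripper_force: 0.0
```

>>> play_rows(travel=[[-1,-0.7,0],[-1,-0.7,0],[-1,-0.7,0],[-1,-0.7,0],[-1,-0.7,0],[-1,-0.7,0],[-1,-0.7,0],[-1,-0.7,0]], twist=[0,0,0,0,0,0,0,0])

```text
t: 3.85
eef_pos: [0.3649, -0.4359, 0.2087]
ee_rot: [-3.141, -0.0, -1.574]
force: [1.0, -0.4, -0.3]
width: 0.088
gripper_force: 0.0
```

>>> play_rows(travel=[[-1,-0.7,0.2],[-1,-0.7,0.2],[-1,-0.7,0.2],[-1,-0.7,0.2],[-1,-0.7,0.2],[-1,-0.7,0.2],[-1,-0.7,0.2],[-1,-0.7,0.2]], twist=[0,0,0,0,0,0,0,0])

```text
t: 4.85
eef_pos: [0.5051, -0.2359, 0.1686]
ee_rot: [-3.141, -0.0, -1.574]
force: [-0.2, -0.1, 0.2]
width: 0.0874
gripper_force: 0.0
```

>>> play_rows(travel=[[-0.24,-0.63,0.74],[0,0,0],[0,0,0]], twist=[0,0,0])

```text
t: 5.22
eef_pos: [0.5199, -0.2313, 0.1497]
ee_rot: [3.141, -0.0, -1.572]
force: [-0.1, 0.1, 0.4]
width: 0.0876
gripper_force: 0.0
```

>>> play_rows(travel=[[0,0,1],[0,0,1],[0,0,1],[0,0,1],[0,0,0.55],[0,0,0]], twist=[0,0,0,0,0,0])

```text
t: 5.98
eef_pos: [0.5196, -0.2312, 0.0359]
ee_rot: [3.14, 0.0, -1.572]
force: [-0.2, -0.5, -0.3]
width: 0.0872
gripper_force: 0.0
```

>>> play_rows(travel=[[0,0,0],[0,0,0],[0,0,0],[0,0,0],[0,0,0]], twist=[0,0,0,0,0], fingers=0, newtons=25)

```text
t: 6.6
eef_pos: [0.5203, -0.2308, 0.0364]
ee_rot: [-3.141, -0.0, -1.571]
force: [1.2, 0.2, 0.4]
width: 0.043
gripper_force: 0.0
```

Run:
```python
from h import *
print(arm.get_state()["width"],arm.get_state()["gripper_force"])
f=imaging.grab_frame("side");a=np.array(f["pixels"])[130:280,290:490,::-1]
g=imaging.grab_frame("top");b=np.array(g["pixels"])[180:330,370:570,::-1]
cv2.imwrite("pics/p1.png",cv2.resize(np.hstack([a,b]),(800,300),interpolation=cv2.INTER_CUBIC))
```

```text
0.04297513124841399 0.0
```

View pics/p1.png

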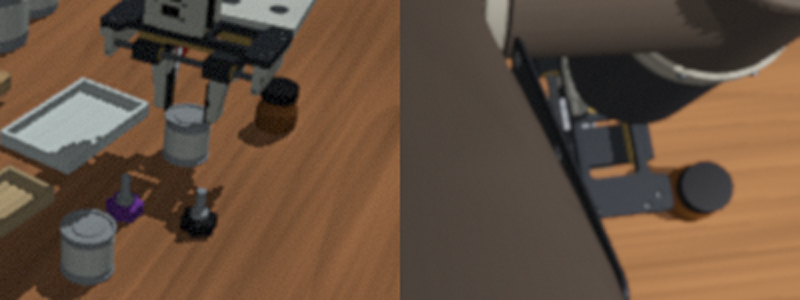

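Run:
```python
from h import *
f=imaging.grab_frame("side")
for P in [(.552,-.231,.017),(.488,-.231,.017),(.52,-.231,.0),(.52,-.231,.052),(.52,-.231,.1)]:
    C=np.array(f["R"])@P+f["t"];u,v=C[0]/C[2]*f["fx"]+f["cx"],C[1]/C[2]*f["fy"]+f["cy"];print(P,round(u),round(v),"crop",round((u-290)*2),round((v-130)*2))
for n in("tin_a","jar"):
  for b in models.boxes_of(n,"side"):print(n,b["confidence"],np.round(b["extent"]))
s=arm.get_state();print(s["t"],s["q"],s["eef_pos"])
```

```text
(0.552, -0.231, 0.017) 369 197 crop 158 134
(0.488, -0.231, 0.017) 394 204 crop 209 149
(0.52, -0.231, 0.0) 381 207 crop 182 153
(0.52, -0.231, 0.052) 383 187 crop 186 115
(0.52, -0.231, 0.1) 385 169 crop 189 78
tin_a 0.89 [336. 252.  28.  34.]
tin_a 0.78 [384. 197.  24.  31.]
tin_a 0.51 [328. 191.  75.  53.]
jar 0.79 [429. 183.  21.  31.]
6.85 [-7.37479801e-02  3.57195657e-01 -4.35197320e-01  1.78233714e-05
 -7.78488368e-01  7.32116029e-02] [ 0.52024199 -0.23076424  0.03628937]
```

Run:
```python
from h import *
f=imaging.grab_frame("side");a=np.array(f["pixels"])[120:240,320:460,::-1]
cv2.imwrite("pics/p2.png",cv2.resize(a,(700,600),interpolation=cv2.INTER_CUBIC))
```

```text
(no output)
```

View pics/p2.png

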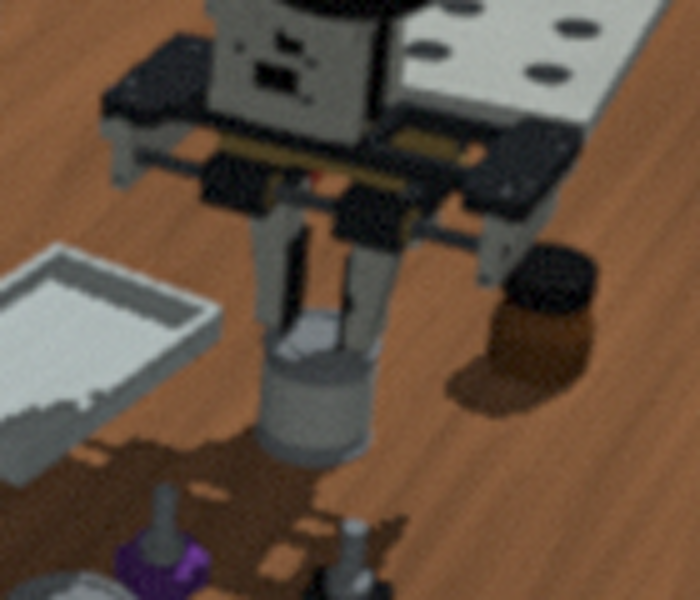

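The side view shows the fingertips near (374,185) and (393,190), over the lid of the tin. The opening is 43 mm and the pad force is 0. I'll let time pass and read both again before drawing any conclusion.

>>> play_rows(travel=[[0,0,0],[0,0,0],[0,0,0],[0,0,0]], twist=[0,0,0,0])

```text
t: 7.4
eef_pos: [0.5203, -0.2308, 0.0363]
ee_rot: [-3.142, 0.0, -1.571]
force: [-0.1, -1.3, 0.4]
width: 0.0002
gripper_force: 0.0
```

Run:
```python
from h import *
s=arm.get_state();print(s)
for c in("top","side"):
  f=imaging.grab_frame(c)
find([("tin2","tin_a",(.52,-.2305,0),0)])
```

```text
{'t': 7.4, 'q': array([-7.37598043e-02,  3.57134467e-01, -4.35162753e-01, -2.01745670e-05,
       -7.78443532e-01,  7.32520261e-02]), 'qd': array([ 4.54724808e-04,  1.54921406e-03,  4.25576372e-05, -5.62802304e-04,
       -2.39955803e-05,  9.32917053e-04]), 'joint_efforts': array([-1.20475419e-03, -5.07183695e+01,  2.19279653e+01,  5.22027612e+00,
        4.22945002e-02,  1.95130934e-05]), 'eef_pos': array([ 0.52028752, -0.23076336,  0.03632829]), 'ee_rot': array([-3.14153619e+00,  1.00615245e-05, -1.57131847e+00]), 'force': array([-0.07280556, -1.31326043,  0.43497487]), 'moment': array([0.00920752, 0.13412572, 0.02010939]), 'gripper_force': 0.0, 'width': 0.00023076540592182379}
tin2 side [ 0.5176 -0.2354  0.      0.2348]
tin2 both [ 0.5176 -0.2354  0.      0.2348]
```

Run:
```python
from h import *
f=imaging.grab_frame("side");a=np.array(f["pixels"])[120:240,320:460,::-1]
g=imaging.grab_frame("top");b=np.array(g["pixels"])[170:340,340:540,::-1]
cv2.imwrite("pics/p3.png",np.hstack([cv2.resize(a,(395,339),interpolation=cv2.INTER_CUBIC),cv2.resize(b,(400,339),interpolation=cv2.INTER_CUBIC)]))
```

```text
(no output)
```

View pics/p3.png

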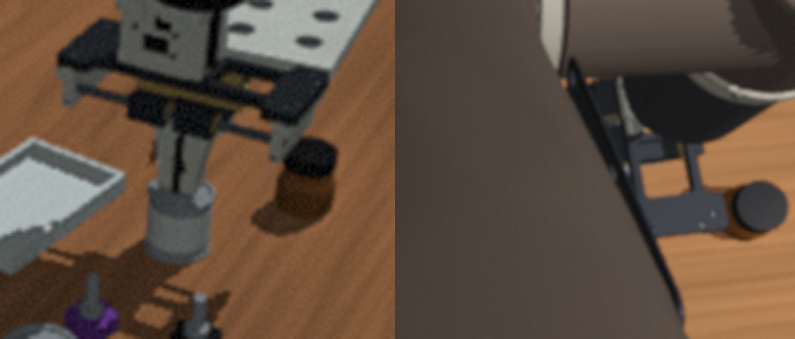

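>>> play_rows(travel=[[0,0,-1],[-0.2,0.9,0],[-0.2,0.9,0],[-0.2,0.9,0],[-0.24,0.9,0],[0,0,0.6],[0,0,0.6],[0,0,0]], twist=[0,0,0,0,0,0,0,0])

```text
t: 8.8
eef_pos: [0.4294, -0.2096, 0.0306]
ee_rot: [3.14, 0.0, -1.571]
force: [0.4, 0.9, 0.3]
width: 0.0005
gripper_force: 0.0
```

Run:
```python
from h import *
f=imaging.grab_frame("side");a=np.array(f["pixels"])[120:240,320:460,::-1]
P=arm.get_state()["eef_pos"].copy();print(P)
for dz in(-.019,0,.017,.047):
    C=np.array(f["R"])@(P+[0,0,dz])+f["t"];u,v=C[0]/C[2]*f["fx"]+f["cx"],C[1]/C[2]*f["fy"]+f["cy"];print(dz,"crop",round((u-320)*5),round((v-120)*5))
cv2.imwrite("pics/p4.png",cv2.resize(a,(700,600),interpolation=cv2.INTER_CUBIC))
```

```text
[ 0.43002193 -0.20975221  0.03123821]
-0.019 crop 475 491
0 crop 480 455
0.017 crop 485 422
0.047 crop 493 363
```

View pics/p4.png

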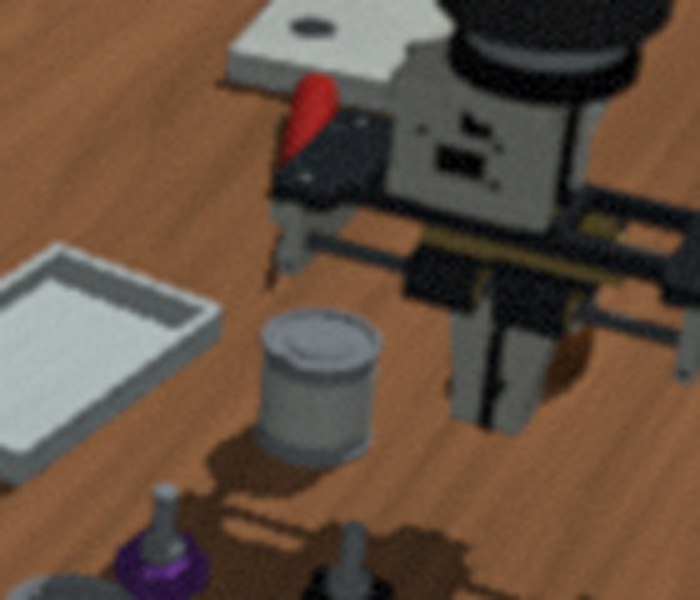

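The tin stands unmoved at about (384,197). The closed tip is at crop (488,428), but the reported pose predicts (475,491), so the real tip looks about 33 mm higher than reported. I'll check this by touching the bench gently.

>>> play_rows(travel=[[0,0,0.5],[0,0,0.4],[0,0,0]], twist=[0,0,0], newtons=3)

```text
t: 9.22
eef_pos: [0.4295, -0.2097, 0.0078]
ee_rot: [3.14, 0.0, -1.571]
force: [-0.0, 0.4, -0.3]
width: 0.0005
gripper_force: 0.0
```

>>> play_rows(travel=[[0,0,0.15],[0,0,0]], twist=[0,0])

```text
t: 9.48
eef_pos: [0.4302, -0.2097, 0.0049]
ee_rot: [3.141, 0.0, -1.571]
force: [0.2, -0.0, 0.7]
width: 0.0008
gripper_force: 0.0
```

>>> play_rows(travel=[[0,0,0.12],[0,0,0]], twist=[0,0])

```text
t: 9.72
eef_pos: [0.4302, -0.2097, 0.002]
ee_rot: [3.141, 0.0, -1.571]
force: [-0.1, -0.4, -0.4]
width: 0.0003
gripper_force: 0.0
```

>>> play_rows(travel=[[0,0,0.12],[0,0,0]], twist=[0,0])

```text
t: 9.98
eef_pos: [0.4301, -0.2097, -0.0011]
ee_rot: [3.141, 0.0, -1.571]
force: [0.1, 0.3, 0.1]
width: 0.0005
gripper_force: 0.0
```

>>> play_rows(travel=[[0,0,0.12],[0,0,0.12],[0,0,0]], twist=[0,0,0])

```text
t: 10.35
eef_pos: [0.43, -0.2097, -0.0073]
ee_rot: [3.141, 0.0, -1.571]
force: [-0.7, -0.5, -0.1]
width: 0.0002
gripper_force: 0.0
```

>>> play_rows(travel=[[0,0,0.08],[0,0,0]], twist=[0,0])

```text
t: 10.6
eef_pos: [0.4302, -0.2097, -0.0091]
ee_rot: [3.141, 0.0, -1.571]
force: [-0.9, 0.3, 0.2]
width: 0.0005
gripper_force: 0.0
```

>>> play_rows(travel=[[0,0,0.08],[0,0,0]], twist=[0,0])

```text
t: 10.85
eef_pos: [0.4302, -0.2097, -0.0111]
ee_rot: [3.141, 0.0, -1.571]
force: [1.3, -0.4, 0.0]
width: 0.0007
gripper_force: 0.0
```

Run:
```python
from h import *
f=imaging.grab_frame("side");a=np.array(f["pixels"])[120:240,320:460,::-1]
P=arm.get_state()["eef_pos"].copy();print(P,arm.get_state()["force"])
for z in(0,.005,.01,.02):
    C=np.array(f["R"])@[P[0],P[1],z]+f["t"];u,v=C[0]/C[2]*f["fx"]+f["cx"],C[1]/C[2]*f["fy"]+f["cy"];print(z,"crop",round((u-320)*5),round((v-120)*5))
cv2.imwrite("pics/p5.png",cv2.resize(a,(700,600),interpolation=cv2.INTER_CUBIC))
```

```text
[ 0.4302415  -0.2097136  -0.01099875] [ 0.22617592  0.1556579  -0.6044444 ]
0 crop 471 513
0.005 crop 473 504
0.01 crop 474 495
0.02 crop 477 476
```

View pics/p5.png

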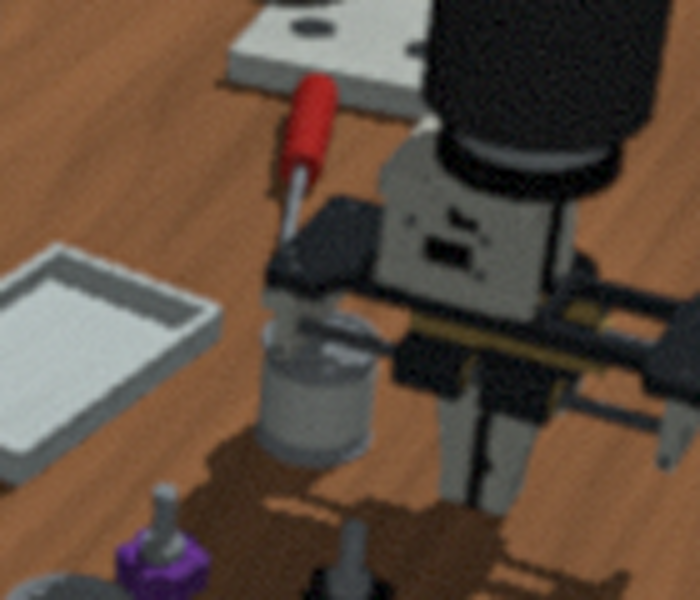

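>>> play_rows(travel=[[0,0,0.08],[0,0,0]], twist=[0,0])

```text
t: 11.15
eef_pos: [0.4302, -0.2097, -0.0131]
ee_rot: [3.141, 0.0, -1.571]
force: [-0.4, -0.6, -0.3]
width: 0.0007
gripper_force: 0.0
```

>>> play_rows(travel=[[0,0,0.06],[0,0,0]], twist=[0,0])

```text
t: 11.4
eef_pos: [0.4302, -0.2097, -0.0146]
ee_rot: [3.141, 0.0, -1.571]
force: [0.2, 0.8, 0.1]
width: 0.0006
gripper_force: 0.0
```

>>> play_rows(travel=[[0,0,0.06],[0,0,0]], twist=[0,0])

```text
t: 11.65
eef_pos: [0.4302, -0.2097, -0.016]
ee_rot: [3.141, 0.0, -1.571]
force: [-0.4, 0.7, -0.5]
width: 0.0006
gripper_force: 0.0
```

>>> play_rows(travel=[[0,0,0.06],[0,0,0]], twist=[0,0])

```text
t: 11.9
eef_pos: [0.4301, -0.2097, -0.0176]
ee_rot: [3.141, 0.0, -1.571]
force: [0.5, -0.0, -0.5]
width: 0.0001
gripper_force: 0.0
```

>>> play_rows(travel=[[0,0,0.06],[0,0,0]], twist=[0,0])

```text
t: 12.15
eef_pos: [0.4303, -0.2097, -0.0178]
ee_rot: [-3.141, -0.0, -1.571]
force: [-4.4, 3.6, 17.6]
width: 0.0003
gripper_force: 9.2
```

Contact comes at a reported z of −0.0177, where the tip should read +0.019. So reported z is about 37 mm below the true value, and I'll take 37 mm off every z target. x and y agree with the picture. Retrying tin 2.

>>> play_rows(travel=[[0,0,-1],[0,0,-1],[0,0,-1],[0,0,-1],[0.21,-0.9,-0.5],[0.21,-0.9,0],[0.21,-0.9,0],[0.21,-0.9,0]], twist=[0,0,0,0,0,0,0,0], fingers=1, newtons=25)

```text
t: 13.15
eef_pos: [0.5209, -0.2309, 0.0935]
ee_rot: [-3.142, 0.0, -1.571]
force: [0.8, 0.2, 0.1]
width: 0.0749
gripper_force: 0.0
```

>>> play_rows(travel=[[0,0,0],[0,0,0]], twist=[0,0])

```text
t: 13.4
eef_pos: [0.5195, -0.2306, 0.0932]
ee_rot: [3.141, 0.0, -1.572]
force: [0.2, 0.6, 0.3]
width: 0.0871
gripper_force: 0.0
```

>>> play_rows(travel=[[0,0,1],[0,0,1],[0,0,1],[0,0,0.77],[0,0,0]], twist=[0,0,0,0,0])

```text
t: 14.02
eef_pos: [0.5185, -0.2305, -0.0018]
ee_rot: [3.139, 0.0, -1.571]
force: [-0.4, 0.4, 0.4]
width: 0.0878
gripper_force: 0.0
```

>>> play_rows(travel=[[0,0,0],[0,0,0],[0,0,0],[0,0,0],[0,0,0],[0,0,0],[0,0,0]], twist=[0,0,0,0,0,0,0], fingers=0)

```text
t: 14.9
eef_pos: [0.5202, -0.2308, -0.0003]
ee_rot: [3.141, -0.0, -1.571]
force: [-1.9, 1.1, 5.1]
width: 0.0524
gripper_force: 25.0
```

>>> play_rows(travel=[[0,0,-1],[0,0,-1],[0.12,-0.86,0],[0.12,-0.86,0],[0.11,-0.86,0],[0.11,-0.86,0],[0.11,-0.86,0],[0.11,-0.85,0]], twist=[0,0,0,0,0,0,0,0])

```text
t: 15.9
eef_pos: [0.6494, -0.2478, 0.0485]
ee_rot: [3.141, 0.0, -1.571]
force: [0.1, -1.2, -1.3]
width: 0.0528
gripper_force: 25.0
```

>>> play_rows(travel=[[0,0,0],[0,0,0]], twist=[0,0])

```text
t: 16.15
eef_pos: [0.6482, -0.2476, 0.0485]
ee_rot: [3.14, 0.0, -1.572]
force: [-0.6, 0.7, -1.8]
width: 0.0527
gripper_force: 25.0
```

>>> play_rows(travel=[[0,0,0.6],[0,0,0.6],[0,0,0.4],[0,0,0.12],[0,0,0]], twist=[0,0,0,0,0])

```text
t: 16.77
eef_pos: [0.649, -0.2478, 0.0061]
ee_rot: [3.141, -0.0, -1.571]
force: [0.4, -0.5, -0.9]
width: 0.0525
gripper_force: 25.0
```

>>> play_rows(travel=[[0,0,0.05],[0,0,0]], twist=[0,0])

```text
t: 17.02
eef_pos: [0.6492, -0.2479, 0.0054]
ee_rot: [-3.141, -0.0, -1.571]
force: [-1.0, 0.2, -1.3]
width: 0.0524
gripper_force: 25.0
```

>>> play_rows(travel=[[0,0,0],[0,0,0],[0,0,0],[0,0,0],[0,0,0]], twist=[0,0,0,0,0], fingers=1)

```text
t: 17.65
eef_pos: [0.649, -0.2479, 0.0051]
ee_rot: [-3.142, -0.0, -1.571]
force: [0.3, -0.5, 0.9]
width: 0.0869
gripper_force: 0.0
```

>>> play_rows(travel=[[0,0,-1],[0,0,-1],[0,0,-1],[0,0,-1],[0,0,0]], twist=[0,0,0,0,0])

```text
t: 18.27
eef_pos: [0.6505, -0.2482, 0.1077]
ee_rot: [-3.137, -0.001, -1.571]
force: [-0.3, 0.4, 0.0]
width: 0.0875
gripper_force: 0.0
```

>>> play_rows(travel=[[-1,0.5,0],[-1,0.5,0],[-1,0.5,0],[-1,0.5,0],[-1,0.5,0],[-1,0.5,0],[-1,0.5,0],[-1,0.5,0]], twist=[0,0,0,0,0,0,0,0])

```text
t: 19.27
eef_pos: [0.5482, -0.0471, 0.1044]
ee_rot: [3.141, -0.0, -1.571]
force: [0.6, 0.9, -0.0]
width: 0.0878
gripper_force: 0.0
```

>>> play_rows(travel=[[-0.72,0.36,0],[-0.71,0.36,0],[-0.71,0.38,0],[0,0,0],[0,0,0]], twist=[0,0,0,0,0])

```text
t: 19.9
eef_pos: [0.5216, 0.0056, 0.1048]
ee_rot: [3.141, -0.0, -1.571]
force: [-0.7, -0.3, 0.3]
width: 0.0876
gripper_force: 0.0
```

Run:
```python
from h import *
F=find([("tin2","tin_a",(.649,-.248,0),0)])
for k in F: save(F[k],f"pics/{k}6.png")
print(arm.get_state()["eef_pos"])
```

```text
tin2 top [ 0.6541 -0.2455  0.      0.0323]
tin2 side [ 0.65   -0.252   0.      0.5861]
tin2 both [ 0.654  -0.2458  0.      0.3299]
[0.52173145 0.00525034 0.10486474]
```

>>> play_rows(travel=[[0,0,1],[0,0,1],[0,0,1],[0,0,1],[0,0,0.24],[0,0,0]], twist=[0,0,0,0,0,0])

```text
t: 20.85
eef_pos: [0.5217, 0.0055, -0.0009]
ee_rot: [3.141, -0.0, -1.571]
force: [0.3, 0.5, 0.3]
width: 0.0875
gripper_force: 0.0
```

>>> play_rows(travel=[[0,0,0],[0,0,0],[0,0,0],[0,0,0],[0,0,0],[0,0,0],[0,0,0]], twist=[0,0,0,0,0,0,0], fingers=0)

```text
t: 21.72
eef_pos: [0.5216, 0.0058, -0.0007]
ee_rot: [-3.142, 0.0, -1.571]
force: [-3.0, 0.1, 5.3]
width: 0.0525
gripper_force: 25.0
```

>>> play_rows(travel=[[0,0,-1],[0,0,-1],[0,0,-1],[0.9,-0.7,0],[0.9,-0.7,0],[0.9,-0.7,0],[0.9,-0.7,0],[0.9,-0.7,0]], twist=[0,0,0,0,0,0,0,0])

```text
t: 22.72
eef_pos: [0.6094, -0.1076, 0.0735]
ee_rot: [3.141, 0.0, -1.571]
force: [0.8, 0.9, -0.8]
width: 0.0527
gripper_force: 25.0
```

>>> play_rows(travel=[[0.95,-0.67,0],[0.95,-0.67,0],[0.95,-0.66,0],[0,0,0],[0,0,0]], twist=[0,0,0,0,0])

```text
t: 23.35
eef_pos: [0.6583, -0.1779, 0.0732]
ee_rot: [3.14, 0.0, -1.572]
force: [0.6, 0.2, -1.2]
width: 0.0526
gripper_force: 25.0
```

>>> play_rows(travel=[[0,0,1],[0,0,0.8],[0,0,0.6],[0,0,0.3],[0,0,0.05],[0,0,0]], twist=[0,0,0,0,0,0])

```text
t: 24.1
eef_pos: [0.6595, -0.1781, 0.0059]
ee_rot: [-3.141, -0.0, -1.571]
force: [0.7, -0.1, -1.5]
width: 0.0526
gripper_force: 25.0
```

>>> play_rows(travel=[[0,0,0.04],[0,0,0]], twist=[0,0])

```text
t: 24.35
eef_pos: [0.6592, -0.1781, 0.0047]
ee_rot: [-3.141, -0.0, -1.571]
force: [-0.3, -0.4, -0.9]
width: 0.0527
gripper_force: 25.0
```

>>> play_rows(travel=[[0,0,0],[0,0,0],[0,0,0],[0,0,0],[0,0,0]], twist=[0,0,0,0,0], fingers=1)

```text
t: 24.98
eef_pos: [0.6591, -0.1781, 0.0043]
ee_rot: [-3.142, -0.0, -1.571]
force: [-0.4, 0.5, -0.1]
width: 0.0871
gripper_force: 0.0
```

>>> play_rows(travel=[[0,0,-1],[0,0,-1],[0,0,-1],[0,0,-1],[-0.3,0.8,0],[-0.3,0.8,0],[-0.3,0.8,0],[-0.3,0.8,0]], twist=[0,0,0,0,0,0,0,0])

```text
t: 25.98
eef_pos: [0.5784, -0.1478, 0.1044]
ee_rot: [-3.142, -0.0, -1.571]
force: [-0.7, 0.5, 1.2]
width: 0.0874
gripper_force: 0.0
```

>>> play_rows(travel=[[-0.26,0.86,0],[-0.26,0.86,0],[-0.26,0.86,0],[-0.26,0.86,0],[-0.26,0.86,0],[-0.26,0.84,0],[0,0,0],[0,0,0]], twist=[0,0,0,0,0,0,0,0], fingers=0.45)

```text
t: 26.98
eef_pos: [0.4513, -0.109, 0.1047]
ee_rot: [-3.14, -0.0, -1.571]
force: [0.1, -0.6, -0.6]
width: 0.0394
gripper_force: 0.0
```

>>> play_rows(travel=[[0,0,1],[0,0,1],[0,0,1],[0,0,0.5],[0,0,0.4],[0,0,0]], twist=[0,0,0,0,0,0])

```text
t: 27.72
eef_pos: [0.4505, -0.1091, 0.0065]
ee_rot: [3.141, -0.0, -1.571]
force: [0.2, -0.1, -0.1]
width: 0.0398
gripper_force: 0.0
```

>>> play_rows(travel=[[0,0,0],[0,0,0],[0,0,0],[0,0,0],[0,0,0],[0,0,0],[0,0,0]], twist=[0,0,0,0,0,0,0], fingers=0)

```text
t: 28.6
eef_pos: [0.4508, -0.109, 0.007]
ee_rot: [-3.141, -0.0, -1.571]
force: [-1.2, 1.3, 4.9]
width: 0.0088
gripper_force: 25.0
```

Run:
```python
from h import *
f=imaging.grab_frame("side");a=np.array(f["pixels"])[120:300,270:480,::-1]
cv2.imwrite("pics/p6.png",cv2.resize(a,(700,600),interpolation=cv2.INTER_CUBIC))
```

```text
(no output)
```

View pics/p6.png

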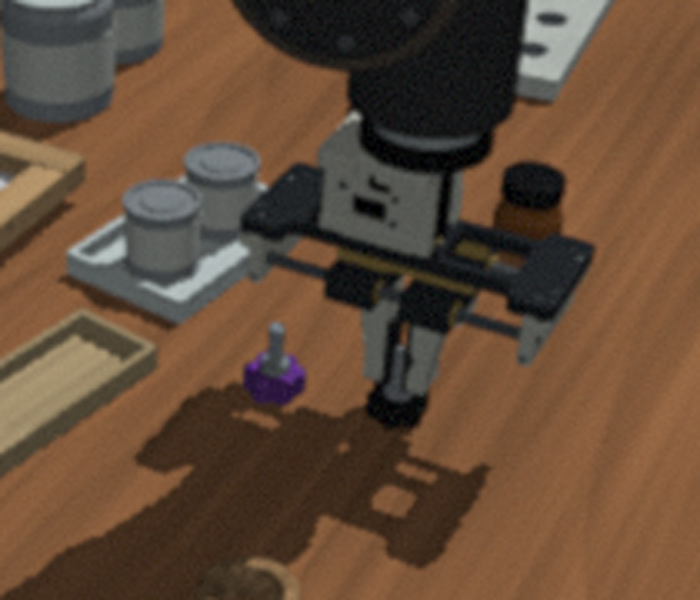

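Both tins stand upright in the tray, and the black knob is gripped by its stud. On to the dish.

>>> play_rows(travel=[[0,0,-1],[0,0,-1],[0,0,-1],[-0.95,-0.65,0],[-0.95,-0.65,0],[-0.95,-0.65,0],[-0.95,-0.65,0],[-0.95,-0.65,0]], twist=[0,0,0,0,0,0,0,0])

```text
t: 29.65
eef_pos: [0.5326, 0.0109, 0.0816]
ee_rot: [3.141, -0.0, -1.571]
force: [0.2, 0.7, -0.7]
width: 0.0092
gripper_force: 25.0
```

>>> play_rows(travel=[[-0.98,-0.66,0],[-0.98,-0.66,0],[-0.98,-0.66,0],[-0.98,-0.66,0],[-0.98,-0.66,0],[-0.98,-0.66,0],[-0.97,-0.67,0],[0,0,0]], twist=[0,0,0,0,0,0,0,0])

```text
t: 30.65
eef_pos: [0.6487, 0.1831, 0.0808]
ee_rot: [3.141, -0.0, -1.57]
force: [-0.6, -0.5, -0.6]
width: 0.0089
gripper_force: 25.0
```

>>> play_rows(travel=[[0,0,1],[0,0,0.8],[0,0,0.5],[0,0,0.3],[0,0,0.16],[0,0,0]], twist=[0,0,0,0,0,0])

```text
t: 31.4
eef_pos: [0.6479, 0.181, 0.013]
ee_rot: [-3.141, 0.0, -1.571]
force: [-0.3, 0.9, -0.0]
width: 0.0092
gripper_force: 25.0
```

>>> play_rows(travel=[[0,0,0.04],[0,0,0]], twist=[0,0])

```text
t: 31.65
eef_pos: [0.6479, 0.181, 0.0122]
ee_rot: [-3.141, 0.0, -1.571]
force: [0.2, 1.0, -1.1]
width: 0.009
gripper_force: 25.0
```

>>> play_rows(travel=[[0,0,0],[0,0,0],[0,0,0],[0,0,0]], twist=[0,0,0,0], fingers=0.45)

```text
t: 32.15
eef_pos: [0.6477, 0.1809, 0.0118]
ee_rot: [-3.142, 0.0, -1.571]
force: [-0.0, -0.8, 0.6]
width: 0.0386
gripper_force: 0.0
```

>>> play_rows(travel=[[0,0,-1],[0,0,-1],[0,0,-1],[0,0,-0.8],[0,0,0]], twist=[0,0,0,0,0])

```text
t: 32.78
eef_pos: [0.6488, 0.1815, 0.1088]
ee_rot: [-3.138, 0.002, -1.571]
force: [0.3, 0.4, 0.1]
width: 0.039
gripper_force: 0.0
```

>>> play_rows(travel=[[-0.23,0.84,0],[-0.23,0.84,0],[-0.23,0.84,0],[-0.23,0.84,0],[-0.23,0.84,0],[-0.23,0.84,0],[0,0,0],[0,0,0]], twist=[0,0,0,0,0,0,0,0])

```text
t: 33.78
eef_pos: [0.522, 0.2155, 0.1065]
ee_rot: [3.141, -0.0, -1.571]
force: [-0.9, -0.3, -0.5]
width: 0.0397
gripper_force: 0.0
```

>>> play_rows(travel=[[0,0,1],[0,0,1],[0,0,1],[0,0,0.6],[0,0,0.4],[0,0,0]], twist=[0,0,0,0,0,0])

```text
t: 34.52
eef_pos: [0.5217, 0.2152, 0.0064]
ee_rot: [3.141, -0.001, -1.571]
force: [-0.0, 0.2, 0.1]
width: 0.0399
gripper_force: 0.0
```

>>> play_rows(travel=[[0,0,0],[0,0,0],[0,0,0],[0,0,0],[0,0,0],[0,0,0],[0,0,0]], twist=[0,0,0,0,0,0,0], fingers=0)

```text
t: 35.4
eef_pos: [0.5219, 0.2156, 0.0072]
ee_rot: [-3.141, 0.0, -1.571]
force: [-1.7, 0.0, 5.6]
width: 0.0089
gripper_force: 25.0
```

Run:
```python
from h import *
f=imaging.grab_frame("side");a=np.array(f["pixels"])[230:410,150:360,::-1]
cv2.imwrite("pics/p7.png",cv2.resize(a,(700,600),interpolation=cv2.INTER_CUBIC))
```

```text
(no output)
```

View pics/p7.png

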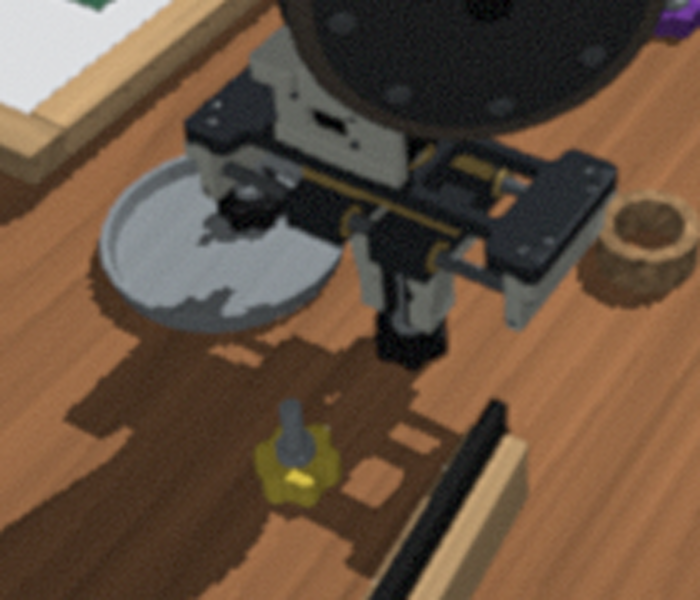

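>>> play_rows(travel=[[0,0,-1],[0,0,-1],[0,0,-1],[-0.14,-1,0],[-0.14,-1,0],[-0.14,-1,0],[-0.14,-1,0],[-0.14,-1,0]], twist=[0,0,0,0,0,0,0,0])

```text
t: 36.45
eef_pos: [0.6473, 0.2328, 0.0812]
ee_rot: [3.141, -0.0, -1.572]
force: [0.1, 0.8, -1.0]
width: 0.0088
gripper_force: 25.0
```

>>> play_rows(travel=[[0,0,0],[0,0,0],[0,0,1],[0,0,0.8],[0,0,0.5],[0,0,0.3],[0,0,0.16],[0,0,0]], twist=[0,0,0,0,0,0,0,0])

```text
t: 37.45
eef_pos: [0.6468, 0.233, 0.013]
ee_rot: [-3.141, 0.0, -1.571]
force: [0.8, -0.4, -0.9]
width: 0.0088
gripper_force: 25.0
```

>>> play_rows(travel=[[0,0,0.04],[0,0,0]], twist=[0,0])

```text
t: 37.7
eef_pos: [0.6471, 0.2331, 0.0123]
ee_rot: [-3.141, 0.0, -1.571]
force: [0.0, -0.3, 0.4]
width: 0.0091
gripper_force: 25.0
```

>>> play_rows(travel=[[0,0,0],[0,0,0],[0,0,0],[0,0,0]], twist=[0,0,0,0], fingers=0.45)

```text
t: 38.2
eef_pos: [0.6467, 0.2329, 0.0118]
ee_rot: [3.142, -0.0, -1.571]
force: [0.4, -0.3, 0.4]
width: 0.0384
gripper_force: 0.0
```

>>> play_rows(travel=[[0,0,-1],[0,0,-1],[0,0,-1],[0,0,-0.8],[-0.38,0.86,0],[-0.38,0.86,0],[-0.38,0.86,0],[-0.38,0.86,0]], twist=[0,0,0,0,0,0,0,0])

```text
t: 39.2
eef_pos: [0.5599, 0.2713, 0.1068]
ee_rot: [-3.142, 0.0, -1.571]
force: [0.2, -0.4, -0.4]
width: 0.0398
gripper_force: 0.0
```

>>> play_rows(travel=[[-0.38,0.86,0],[-0.38,0.86,0],[-0.38,0.86,0],[-0.38,0.86,0],[-0.38,0.86,0],[-0.36,0.86,0],[0,0,0],[0,0,0]], twist=[0,0,0,0,0,0,-0.65,0], fingers=0.75)

```text
t: 40.2
eef_pos: [0.4311, 0.3279, 0.107]
ee_rot: [-3.141, 0.0, -1.473]
force: [-1.4, 0.2, 0.2]
width: 0.0654
gripper_force: 0.0
```

Run:
```python
from h import *
f=imaging.grab_frame("top");a=np.array(f["pixels"])[150:390,60:340,::-1]
g=imaging.grab_frame("side");b=np.array(g["pixels"])[230:470,150:390,::-1]
cv2.imwrite("pics/p8.png",cv2.resize(np.hstack([a,b]),(800,369),interpolation=cv2.INTER_CUBIC))
```

```text
(no output)
```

View pics/p8.png

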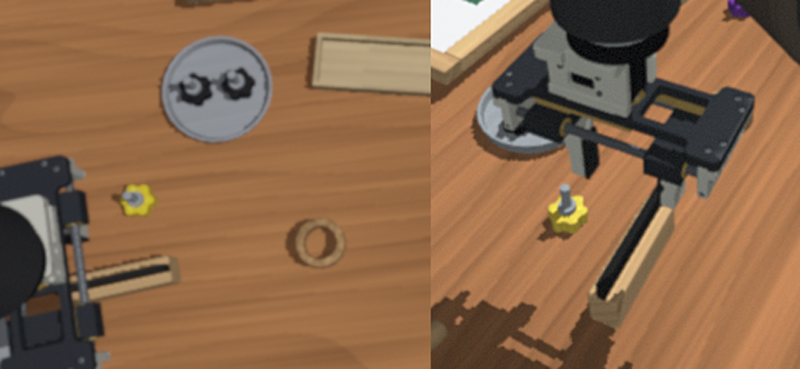

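Both knobs stand upright in the dish (top crop (193,88) and (237,83)). The gripper is over the squeegee and clear of the yellow knob, so I'll go down.

>>> play_rows(travel=[[0,0,1],[0,0,1],[0,0,1],[0,0,0.8],[0,0,0.45],[0,0,0]], twist=[0,0,0,0,0,0])

```text
t: 41.05
eef_pos: [0.4317, 0.327, -0.0001]
ee_rot: [3.141, -0.001, -1.475]
force: [-0.4, 0.2, -0.1]
width: 0.0662
gripper_force: 0.0
```

>>> play_rows(travel=[[0,0,0],[0,0,0],[0,0,0],[0,0,0],[0,0,0],[0,0,0],[0,0,0]], twist=[0,0,0,0,0,0,0], fingers=0, newtons=35)

```text
t: 41.92
eef_pos: [0.4318, 0.3276, 0.0008]
ee_rot: [-3.141, 0.0, -1.474]
force: [-1.4, -0.1, 5.0]
width: 0.0298
gripper_force: 35.0
```

>>> play_rows(travel=[[0,0,-1],[0,0,-1],[0,0,-1],[0,0,-1],[0,0,0],[0.93,-0.63,0],[0.93,-0.63,0],[0.93,-0.63,0]], twist=[0,0,0,0,0.65,0,0,0])

```text
t: 42.92
eef_pos: [0.4791, 0.2569, 0.1]
ee_rot: [3.141, -0.0, -1.571]
force: [0.5, 0.9, -1.1]
width: 0.0296
gripper_force: 35.0
```

>>> play_rows(travel=[[0.93,-0.63,0],[0.93,-0.63,0],[0.93,-0.63,0],[0.93,-0.63,0],[0.93,-0.63,0],[0.93,-0.63,0],[0.93,-0.63,0],[0.93,-0.63,0]], twist=[0,0,0,0,0,0,0,0])

```text
t: 43.92
eef_pos: [0.605, 0.0707, 0.0998]
ee_rot: [3.141, -0.0, -1.572]
force: [-0.1, 0.2, -0.8]
width: 0.0301
gripper_force: 35.0
```

>>> play_rows(travel=[[0.93,-0.63,0],[0.93,-0.63,0],[0.9,-0.63,0],[0,0,0],[0,0,0],[0,0,0]], twist=[0,0,0,0.7,0.55,0])

```text
t: 44.68
eef_pos: [0.6517, 0.0025, 0.0998]
ee_rot: [3.14, -0.0, -1.759]
force: [-0.3, 0.2, -2.1]
width: 0.0296
gripper_force: 35.0
```

>>> play_rows(travel=[[0,0,1],[0,0,1],[0,0,0.8],[0,0,0.5],[0,0,0.33],[0,0,0.1],[0,0,0]], twist=[0,0,0,0,0,0,0])

```text
t: 45.55
eef_pos: [0.6524, 0.0027, 0.0077]
ee_rot: [-3.141, 0.0, -1.758]
force: [-0.0, -1.2, -1.4]
width: 0.0298
gripper_force: 35.0
```

>>> play_rows(travel=[[0,0,0.04],[0,0,0]], twist=[0,0])

```text
t: 45.8
eef_pos: [0.6523, 0.0027, 0.0067]
ee_rot: [-3.141, 0.0, -1.759]
force: [-0.7, 0.2, -1.4]
width: 0.0296
gripper_force: 35.0
```

>>> play_rows(travel=[[0,0,0.04],[0,0,0]], twist=[0,0])

```text
t: 46.05
eef_pos: [0.6524, 0.0027, 0.0059]
ee_rot: [-3.141, 0.0, -1.759]
force: [-0.3, 0.1, 3.0]
width: 0.0295
gripper_force: 35.0
```

>>> play_rows(travel=[[0,0,0],[0,0,0],[0,0,0],[0,0,0],[0,0,0]], twist=[0,0,0,0,0], fingers=0.75)

```text
t: 46.68
eef_pos: [0.6521, 0.0026, 0.0052]
ee_rot: [3.141, -0.0, -1.759]
force: [-0.1, -1.2, -0.2]
width: 0.0655
gripper_force: 0.0
```

>>> play_rows(travel=[[0,0,-1],[0,0,-1],[0,0,-1],[0,0,-1],[0,1,-1],[0,1,-1],[0,1,0],[0,1,0]], twist=[0,0,0,0,0,0,0,0])

```text
t: 47.68
eef_pos: [0.5532, 0.0215, 0.1558]
ee_rot: [-3.141, 0.001, -1.759]
force: [-0.5, 0.1, -0.4]
width: 0.0654
gripper_force: 0.0
```

>>> play_rows(travel=[[1,1,0],[1,0,0],[1,0,0],[1,0,0],[1,0,0],[1,0,0],[1,0,0],[1,0,0]], twist=[0,0,0,0,0,0,0,0])

```text
t: 48.68
eef_pos: [0.4917, -0.1712, 0.1555]
ee_rot: [-3.141, 0.0, -1.759]
force: [-0.1, 0.4, 0.1]
width: 0.0659
gripper_force: 0.0
```

>>> play_rows(travel=[[1,0,0],[1,0,0],[1,0,0],[1,0,0],[1,0,0],[1,0,0],[1,0,0],[0,0,0]], twist=[0,0,0,0,0,0,0,0])

```text
t: 49.68
eef_pos: [0.4588, -0.3435, 0.1551]
ee_rot: [3.141, -0.0, -1.761]
force: [-0.1, 0.1, 1.4]
width: 0.0659
gripper_force: 0.0
```

Run:
```python
from h import *
F=find([("tin1","tin_a",(.659,-.178,0),0),("tin2","tin_a",(.649,-.248,0),0),("k2","knob_a",(.648,.181,0),0),("k1","knob_a",(.648,.233,0),0),("sq","squeegee",(.652,.003,-.187),1)])
a=np.array(F["top"]["pixels"])[130:370,110:590,::-1]
b=np.array(F["side"]["pixels"])[130:370,170:490,::-1]
cv2.imwrite("pics/p9.png",cv2.resize(np.hstack([a,b]),(800,240),interpolation=cv2.INTER_CUBIC))
print(arm.get_state()["t"],arm.get_state()["eef_pos"])
```

```text
tin1 top [ 0.6641 -0.1769  0.      0.0629]
tin1 both [ 0.6641 -0.1769  0.      0.0629]
tin2 top [ 0.637  -0.2266  0.      0.5472]
tin2 side [ 0.6521 -0.2573  0.      0.1628]
tin2 both [ 0.65   -0.2494  0.      0.4223]
k2 top [0.653  0.1846 0.     0.2118]
k2 side [0.6515 0.1747 0.     0.1592]
k2 both [0.6501 0.1791 0.     0.2933]
k1 top [0.6521 0.2358 0.     0.1546]
k1 side [0.6508 0.2264 0.     0.118 ]
k1 both [0.6497 0.2284 0.     0.2901]
sq top [ 0.6568  0.0039 -0.1907  0.0998]
sq side [ 0.6567 -0.0076 -0.1719  0.0557]
sq both [ 0.6567  0.001  -0.1862  0.1323]
50.075 [ 0.45945551 -0.34185706  0.15544756]
```

View pics/p9.png

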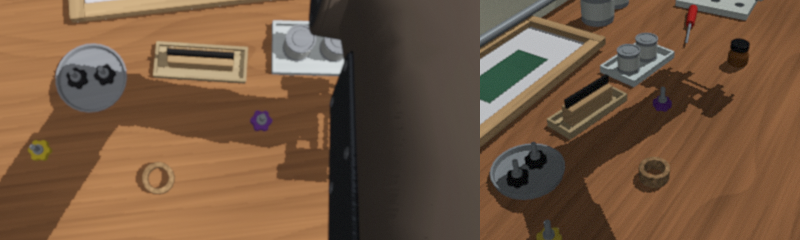

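All five things stand in their trays and the fits agree. The gripper is clear, and the jar and tape haven't moved. Handing in.

```bash
python3 -c "
from station import arm
print(arm.job_done())"
```

```text
the job is handed in; nothing more can be done
None
```

I handed the job in at about 50 s: both tins are in the tray, both black knobs in the dish and the squeegee in the trough, with the jar and tape roll where they were; no verdict came back.

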